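# Take the spent filter out of the smoke unit

## Robot

A 6-joint arm with a two-finger parallel gripper is mounted at the origin on the work surface. World frame = base frame: x ahead of the robot, y to its left, z up, the work surface at z = 0. Lengths are in m, angles in rad, forces in N, time in s.
With the tool pointing down it reaches from about 0.425 to 0.95 m from the base axis. Payload 3.5 kg.
Tool frame: the origin (TCP) lies on the centre line of the jaws, within the pads' length; the fingertips stand 17 mm ahead of it and the grasp point (between the pads) lies 2 mm behind it (tcp_to_tips is the distance from the TCP to the fingertips, in m); z points along the fingers, y is the line along which they close (so a half turn about z gives the same grasp; the last joint's range is limited). The gripper opens to 85 mm and grips with 20 to 120 N. Pads are 22 mm wide; open, the fingers measure 114 mm over their backs; the gripper's body (76 mm by 85 mm) begins 54 mm behind the grasp point. The pads swing forward as they close: fully open they stand 13 mm farther back than shut.
Start: joints at [-1.283, 0.286, 1.577, -0, 1.279, -0.15], TCP at [0.286, -0.611, 0.248] pointing down, gripper open.
Joint ranges: [-2.77, 2.77], [-0.9, 2.22], [0.21, 2.48], [-1.53, 4.67], [0.24, 2.81], [-2.84, 2.84]. Speed limits (rad/s): [2.79, 2.79, 3.14, 3.14, 3.14, 3.14].

## Interface

Orientations are given as a unit quaternion [x, y, z, w].
In Python, from workcell import state, get_image, close_job, tcp_to_tips gives the robot as it stands.
- The arm moves only by the tool servo_tool, never from a script. Its argument "rows" is a list of rows, each an object of numbers: "tx", "ty", "tz": the shift along the tool's x, y, z in cm; "wx", "wy", "wz": the turn, a rotation vector about the tool's x, y, z in degrees. In form: [{"tx": .., "ty": .., "tz": .., "wx": .., "wy": .., "wz": ..}, ...]. A call has 1 to 20 rows; each row is the pose to reach, as a shift and turn from the pose commanded when the call began, along the tool's axes at that moment; what a row does not reach only later rows make up. A row lasts 1/10 s, in which the tool goes at most 50 mm and 8.59 degrees, less where a joint would pass 70% of its speed; a pose out of reach is approached as far as the arm can. A call with a gripper value outside its range is refused whole. "claw" is the closure, from 0 (fully open) to 1 (shut), set as the call begins (left out, the last holds). The fingers move at their own pace and stop on an object; the grip force is fixed at half the most. Time passes only in rows, so rows that repeat a pose let the fingers close. It gives the time, the measured TCP pose, the force, the opening and the grip force at its end, in the units of the state.
- state(): the state, without advancing time (a new reading comes with each control period).
- get_image(name): name is "scene" or "top"; returns a dict with "frame" (384x512x3 uint8, red, green, blue), "intrinsics" (3x3 intrinsics, pixels), "extrinsics" (4x4, takes a point from camera to world coordinates). Camera axes: x right, y up, looking along -z (the intrinsics and any distortion apply to the point x, -y, -z); pixel columns grow to the right and rows downward; lengths in m; the calibration is good to about 2 mm. A picture is of the moment at which its call begins. There is no depth.
- close_job(): hands the job in; it is judged then, once.
The state is a dict: "time_s": time; "joint_positions": joint angles; "joint_vel": joint speeds; "joint_efforts": joint torques, N m; "ee_pos": TCP position; "eef_rot": TCP orientation; "ft_force": force on the tool from outside, world axes, zero at the start; "moment": the same for the moment, N m; "gripper_width": finger opening in m; "gripper_force": force on a finger pad.
Only numpy, scipy, OpenCV 4.12 (cv2) and the standard library are available. Lean on these libraries where they do the work, as an engineer would, in place of code of your own. Each camera call takes 0.05 s, during which the arm holds its last target. There are 200 camera calls.

## Task

Shut down the smoke evacuation unit for a filter change: push its toggle switch fully over to off, then turn the spent bayonet filter counter-clockwise until it unlocks, lift it out, and set it down, standing upright, in the round steel basin without dropping it. Then close the unit's dust cover fully over the empty socket, and leave the spare filter in the rectangular tray alone.

Things in the scene. Friction and masses are not known exactly. Their poses are not given: they have to be found in the camera images.
- unit: White smoke evacuation unit, a fixed box 200 (x) x 300 (y) x 80 mm high, yaw within 0.3 rad. Origin: centre of its underside; z up; its front panel faces its -x. On its top: the filter socket near the middle (axis at x 0, y +20 mm), the toggle switch near its -y end, the dust cover hinged near its +y end.
- socket (a point): Point on the socket axis at the floor of the socket, 80 mm above the table, on the unit's top. The socket is a grey collar of 77 mm outside diameter, 17 mm high, with two inward tabs (underside 11 mm above the socket floor) towards +x and -x, and two gaps between them towards +y and -y; axes as the unit.
- spent_filter: The spent filter, locked in the socket at the start. White cap disc 76 mm in diameter with a bar grip 56 mm long (along its own x), 14 mm wide, 34 mm high on top; below it a grey stem 44 mm in diameter with two lugs, one under each end of the bar. Origin: centre of the stem's underside, z up; cap top 25 mm, bar top 59 mm above the origin. 60 to 130 g; turns with little friction.
- spent_filter_grip (a point): Point on the spent filter's axis inside its bar, 44 mm above its origin: pinch the bar here across its 14 mm width. Locked at the start, bar 0.19 to 0.5 rad counter-clockwise (from above) of the unit's x axis. Turn so by 1.05 to 1.4 rad until the bar lies along the unit's y axis (0.25 short to 0.35 beyond is free; a stop near 0.4 beyond), then lift straight up; clear of the socket after 20 mm.
- basin: Round open stainless steel basin, loose, 164 mm across the rim, 38 mm high, inner floor about 140 mm across and 5 mm above its origin. Origin: centre of its underside. It swaps places with the rectangular tray.
- spare_filter: Spare filter exactly like the spent one, standing in the rectangular steel tray (140 x 190 x 22 mm). To be left alone. Origin: centre of its underside.
- power (a joint): Toggle switch of the unit, rad: near 0 (up to 0.15) = on, leaning to the unit's -x; 1.0 = fully over to +x, off, its stop. The pivot runs along the unit's y, 102 mm above the table, at x 0, y -110 mm of the unit, on a 25 mm high block 70 x 50 mm. It stays where it is left and moves with about 1.5 N at the tip.
- power_tip (a point): Centre of the 26 mm ball on the end of the toggle, 50 mm from its pivot; the rod below it is 10 mm thick.
- cover (a joint): Hinged grey dust cover of the socket, rad: 0 = closed, level over the socket; at the start it stands open, leaning back, at 1.75 to 1.92 (stop at 2.0). It stays put by friction between about 1.2 and 1.9; pushed over towards the socket to below about 1.1 it sinks shut by itself in 1 to 2 s.
- cover_hinge (a point): Middle of the dust cover's hinge line, which runs along the unit's x, at y +86 mm, 100 mm above the table. The cover is a plate 92 mm wide (along x), 110 mm long from the hinge, 4 mm thick; closed it reaches to the unit's -y.
- cover_edge (a point): Middle of the free edge of the dust cover, 110 mm from the hinge; about 208 mm above the table at the start.
Things that resemble listed ones, but are neither listed nor needed, are in the scene too. Leave any pink look-alike of the spent_filter alone. Leave any pink look-alike of the basin alone.

How it is judged:
By the outcome, as a careful person would: the job done as asked, in the order asked, and still so for the second after the job is handed in, with the robot touching nothing.
It also fails if it takes over 61 s, if anything falls off the work surface, if the arm or the gripper's body presses on something with over 40 N, if the wrist force passes 120 N, or if a joint passes its speed limit or range.

## Working session

There is one attempt and no reset: what is moved stays moved. The work goes in short steps, Python scripts to look and compute and a tool call to move; the robot and the scene stay as the last step left them, time stands still between calls to the robot, and variables do not carry over. Pictures are saved under pics/ and viewed, at most 10 in all, crops included, and the job is handed in when it is done.

Besides the shell and the picture viewer there is one more tool, called after "Emit:" as name(argument=value, ...), one argument or row to a line, values as JSON. servo_tool: Moves the arm, as the interface text tells. Its arguments: {"type":"object","properties":{"rows":{"type":"array","items":{"type":"object","properties":{"tx":{"type":"number"},"ty":{"type":"number"},"tz":{"type":"number"},"wx":{"type":"number"},"wy":{"type":"number"},"wz":{"type":"number"}}}},"claw":{"type":"number"}},"required":["rows"]}

```bash
mkdir -p pics; cat > h.py <<'E'
import numpy as np, cv2
from workcell import state, get_image
def grab(n,save=None):
    d=get_image(n); 
    if save: cv2.imwrite('pics/'+save,cv2.cvtColor(d['frame'],cv2.COLOR_RGB2BGR))
    return d
def ray(d,u,v):
    K=np.array(d['intrinsics']);T=np.array(d['extrinsics'])
    c=np.linalg.solve(K,[u,v,1.]); c=np.array([c[0],-c[1],-c[2]])
    return T[:3,3],T[:3,:3]@c
def onz(d,u,v,z):
    o,r=ray(d,u,v); return o+r*(z-o[2])/r[2]
def proj(d,p):
    K=np.array(d['intrinsics']);T=np.array(d['extrinsics'])
    c=T[:3,:3].T@(np.array(p)-T[:3,3]); q=K@[c[0],-c[1],-c[2]]; return q[:2]/q[2]
E
python3 - <<'E'
from h import *
a=grab('top','t1.png');b=grab('scene','s1.png')
im=np.vstack([a['frame'],b['frame']])
for d in (a,b): print(d['extrinsics'],d['intrinsics'],[k for k in d])
print(state())
E
```

```text
[[-0.00437842  0.98856616 -0.15072416  0.23247423]
 [-0.99997211 -0.00524018 -0.00532077 -0.02224339]
 [-0.00604975  0.15069666  0.98856154  1.31289244]
 [ 0.          0.          0.          1.        ]] [[459.90259122   0.         254.55619002]
 [  0.         459.90259122 193.96574387]
 [  0.           0.           1.        ]] ['frame', 'intrinsics', 'extrinsics']
[[-0.13370891 -0.62253366  0.7710861   1.04708039]
 [ 0.99101448 -0.08124732  0.10625049  0.0768865 ]
 [-0.00349583  0.77836413  0.62780337  0.60021748]
 [ 0.          0.          0.          1.        ]] [[376.02660391   0.         256.23047859]
 [  0.         376.02660391 189.3931752 ]
 [  0.           0.           1.        ]] ['frame', 'intrinsics', 'extrinsics']
{'time_s': 0.1, 'joint_positions': array([-1.28303956e+00,  2.87082871e-01,  1.57804142e+00,  2.22966948e-05,
        1.27860413e+00, -1.49941637e-01]), 'joint_vel': array([-0.00025376, -0.00410623, -0.00112409, -0.00045912,  0.00080085,
        0.00132123]), 'joint_efforts': array([ 4.99507569e-04, -4.07293725e+01, -2.93699759e+01, -1.44709834e-04,
        3.38512480e-03, -1.78061708e-05]), 'ee_pos': array([ 0.28600846, -0.61079099,  0.24707574]), 'eef_rot': array([ 9.76148084e-01,  2.17103150e-01, -6.28798702e-05, -1.06608251e-03]), 'ft_force': array([-0.11341762,  0.05551534,  0.59796343]), 'moment': array([-0.01529276, -0.0568665 ,  0.01206947]), 'gripper_force': 0.0, 'gripper_width': 0.085471276525698}
```

View pics/t1.png

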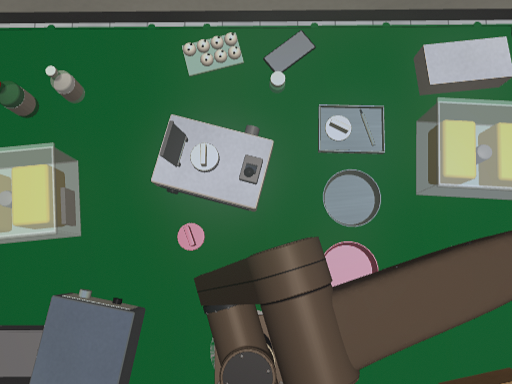

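View pics/s1.png

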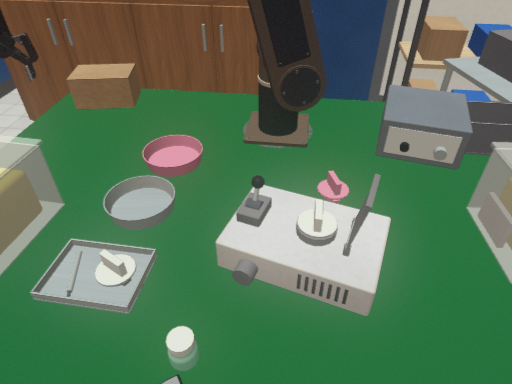

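The top view shows the unit (corners about (172,115), (273,140), (257,208), (152,182)). The cover is at (172,143), the spent filter at (205,157) and the toggle at (250,170). The steel basin is at (352,198), with the tray and spare filter at (340,128). The pink decoys are at (190,236) and (347,265).

```bash
python3 - <<'E'
from h import *
a=grab('top');b=grab('scene')
f=cv2.cvtColor(a['frame'],cv2.COLOR_RGB2BGR)
c=cv2.resize(f[105:215,140:285],None,fx=5,fy=5,interpolation=cv2.INTER_CUBIC)
g=cv2.cvtColor(b['frame'],cv2.COLOR_RGB2BGR)[165:305,210:400]
g=cv2.resize(g,None,fx=3.8,fy=3.8,interpolation=cv2.INTER_CUBIC)
cv2.imwrite('pics/c1.png',c);cv2.imwrite('pics/c2.png',g)
print(f[150:165:2,195:218:2].min(axis=2))
hsv=cv2.cvtColor(f,cv2.COLOR_BGR2HSV)
ng=((hsv[...,0]<40)|(hsv[...,0]>85)|(hsv[...,1]<100)).astype(np.uint8)
n,l,s,ce=cv2.connectedComponentsWithStats(ng)
for i in range(1,n):
    if s[i][4]>800:
        cs=max(cv2.findContours((l==i).astype(np.uint8),0,2)[0],key=cv2.contourArea)
        print(s[i],ce[i],cv2.boxPoints(cv2.minAreaRect(cs)).round(1).tolist(), cv2.minEnclosingCircle(cs))
E
```

```text
[[195 195 196 194 195 146 197 195 195 195 197 154]
 [195 195 196 195 196 137 197 195 195 195 196 182]
 [195 194 196 195 196 126 198 195 196 196 195 201]
 [195 195 196 195 196 118 198 196 196 195 195 201]
 [196 195 195 196 196 113 198 195 196 195 195 201]
 [195 195 196 195 197 111 197 195 196 195 196 184]
 [195 195 196 198 200 110 198 195 196 195 199 127]
 [196 195 197 100 100  80 198 196 196 197 169  64]]
[    0     0   512    28 13422] [249.95783043  12.6344807 ] [[-0.0, 0.0], [511.0, 0.0], [511.0, 27.0], [0.0, 27.0]] ((255.5, 13.5), 255.85650634765625)
[ 263   30   53   62 1388] [286.6685879  57.9445245] [[251.5, 69.5], [296.0, 25.0], [321.5, 50.5], [277.0, 95.0]] ((287.0, 60.5), 33.55974578857422)
[ 182   32   62   45 1862] [212.22395274  53.60794844] [[180.60000610351562, 43.599998474121094], [235.5, 29.899999618530273], [243.6999969482422, 62.79999923706055], [188.89999389648438, 76.5]] ((212.1524200439453, 54.15935516357422), 31.828529357910156)
[ 413   36   99   60 4742] [462.7129903   65.20898355] [[411.6000061035156, 44.900001525878906], [508.3999938964844, 35.0], [513.59997
[... 950 characters left out ...]
89648438], [80.9000015258789, 240.10000610351562], [0.0, 243.3000030517578]] ((35.599998474121094, 195.0), 59.760955810546875)
[ 323  169   58   58 2674] [351.47569185 197.61518325] [[323.0, 169.0], [380.0, 169.0], [380.0, 226.0], [323.0, 226.0]] ((351.5, 197.5), 29.538209915161133)
[  194   231   318   153 33425] [342.17154824 306.53980553] [[192.8000030517578, 240.5], [511.0, 230.89999389648438], [515.4000244140625, 378.20001220703125], [197.1999969482422, 387.70001220703125]] ((359.1813659667969, 299.563720703125), 166.58306884765625)
[    0   289   145    95 10578] [ 73.31631688 342.90300624] [[-0.0, 289.0], [144.0, 289.0], [144.0, 383.0], [0.0, 383.0]] ((72.0, 345.5), 81.18045043945312)
```

View pics/c1.png

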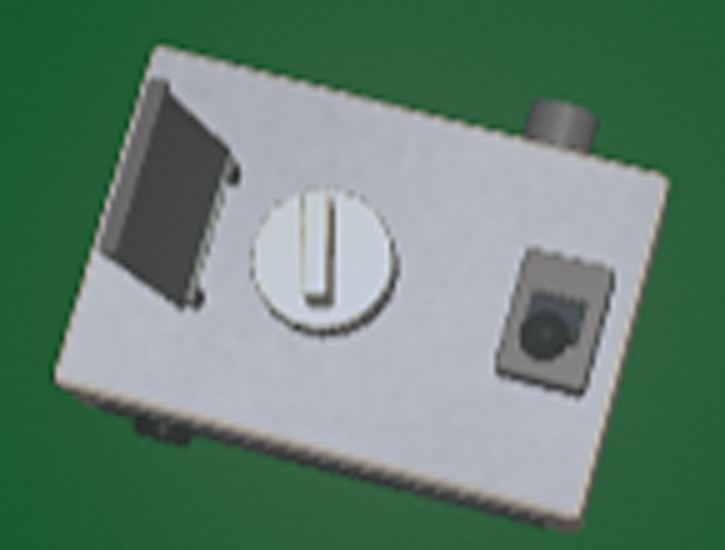

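View pics/c2.png

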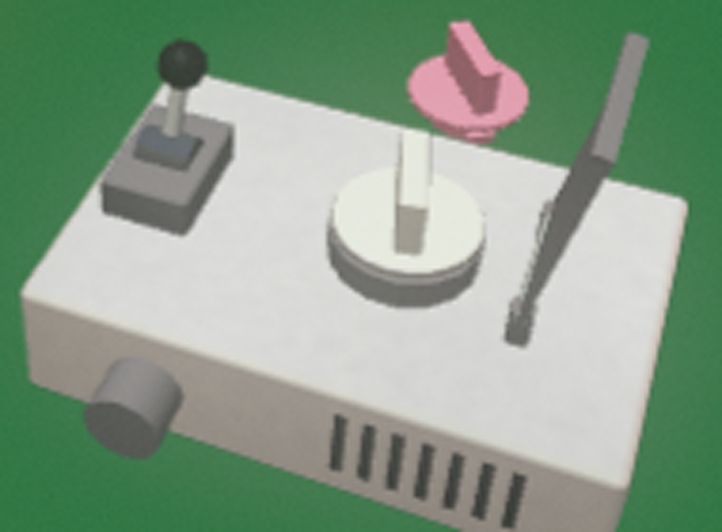

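The crops show the unit's top corners, the bar (top face centre near crop (317,243)), the ball at crop (547,333) and the cover edge at the left.

```bash
cat > m.py <<'E'
from h import *
a=grab('top');b=grab('scene')
def T(u,v,z): return onz(a,140+u/5-.4,105+v/5-.4,z)
def S(u,v): return 210+u/3.8-.4,165+v/3.8-.4
C=[T(*p,.08) for p in [(160,45),(667,178),(578,520),(57,377)]]
for p in C: print('corner',p.round(4))
print('sides',[round(np.linalg.norm(C[i]-C[i-1]),4) for i in range(4)])
ce=np.mean(C,axis=0); y=(C[0]-C[1])+(C[3]-C[2]); x=(C[0]-C[3])+(C[1]-C[2])
yaw=(np.arctan2(-y[0],y[1])*.6+np.arctan2(x[1],x[0])*.4); print('centre',ce,'yaws',np.arctan2(-y[0],y[1]),np.arctan2(x[1],x[0]))
R=np.array([[np.cos(yaw),-np.sin(yaw)],[np.sin(yaw),np.cos(yaw)]])
U=lambda x,y,z:np.r_[ce[:2]+R@[x,y],z]
print('sock',U(0,.02,.08))
# cap circle at z .105
print('cap c top',T(323,260,.105))
print('bar',T(317,195,.139),T(317,292,.139),T(317,243,.139)); d=T(317,195,.139)-T(317,292,.139); print('len',np.linalg.norm(d),'ang',np.arctan2(d[1],d[0])-yaw)
p=T(547,333,.146); print('ball',p,'unit',R.T@(p[:2]-ce[:2]))
# triangulate ball
o1,r1=ray(a,140+547/5-.4,105+333/5-.4);o2,r2=ray(b,*S(182,64))
def tri(o1,r1,o2,r2):
    t=np.linalg.lstsq(np.c_[r1,-r2],o2-o1,rcond=None)[0];q1=o1+t[0]*r1;q2=o2+t[1]*r2;return (q1+q2)/2,np.linalg.norm(q1-q2)
q,e=tri(o1,r1,o2,r2);print('ball tri',q,e,'unit',R.T@(q[:2]-ce[:2]))
# basin
cs=onz(a,351.5,197.5,.038);print('basin',cs, np.linalg.norm(onz(a,323,197.5,.038)-onz(a,381,197.5,.038)))
print('hinge',U(0,.086,.1),'open edge u',[U(s,.086+.11*np.sin(1.83-np.pi/2),.1+.11*np.sin(1.83)).round(3) for s in(-.046,0,.046)], 'seen',T(152,90,.208),T(110,245,.208))
E
python3 m.py
```

```text
corner [0.6484 0.2148 0.08  ]
corner [ 0.5703 -0.0672  0.08  ]
corner [ 0.3805 -0.0172  0.08  ]
corner [0.4605 0.2667 0.08  ]
sides [np.float64(0.195), np.float64(0.2926), np.float64(0.1963), np.float64(0.295)]
centre [0.51492612 0.09929451 0.08      ] yaws -0.27246345313936715 -0.2636651936033077
sock [0.52024039 0.11857555 0.08      ]
cap c top [0.51910542 0.11936903 0.105     ]
bar [0.54604649 0.11896278 0.139     ] [0.4939412  0.11831011 0.139     ] [0.52017747 0.11863875 0.139     ]
len 0.05210938111407134 ang 0.2814694361809111
ball [ 0.4700236  -0.00185339  0.146     ] unit [-0.01641198 -0.10944304]
ball tri [ 0.46912734 -0.00105838  0.14985801] 0.001738966689455351 unit [-0.01748727 -0.10891476]
basin [ 0.41541684 -0.28651818  0.038     ] 0.16203449324643462
hinge [0.53777749 0.18220298 0.1       ] open edge u [array([0.501, 0.222, 0.206]), array([0.545, 0.209, 0.206]), array([0.59 , 0.197, 0.206])] seen [0.58194827 0.19363078 0.208     ] [0.50285339 0.21252114 0.208     ]
```

```bash
cat >> h.py <<'E'
from workcell import tcp_to_tips
from scipy.spatial.transform import Rotation as Ro
def go(p,yang=None):
    "tool-frame shift (cm) and wz (deg) from the measured pose to p with tool y at world angle yang"
    s=state(); R=Ro.from_quat(s['eef_rot']).as_matrix(); d=R.T@(np.array(p)-s['ee_pos'])*100
    t=np.arctan2(R[1,1],R[0,1]); w=0 if yang is None else -np.degrees((yang-t+np.pi)%(2*np.pi)-np.pi)
    print('t',round(s['time_s'],2),'shift cm',d.round(2),'wz',round(w,1),'pos',s['ee_pos'].round(4),'yang',round(t,3),'tilt',R[:,2].round(3),'F',s['ft_force'].round(1),'w',round(s['gripper_width'],4),'j6',s['joint_positions'][5].round(2))
E
python3 -c "
from h import *
print(tcp_to_tips)
go([.469,-.001,.215],-.27)"
```

```text
0.017
t 0.3 shift cm [ 42.43 -47.5    3.33] wz -49.4 pos [ 0.2861 -0.6111  0.2478] yang -1.133 tilt [-0.     0.001 -1.   ] F [ 0.6 -0.6  1. ] w 0.0853 j6 -0.15
```

Emit:
servo_tool(
  claw=0.4,
  rows=[
    {"tx": 42.4,"ty": -47.5,"tz": 3.3,"wz": -49.4},
    {"tx": 42.4,"ty": -47.5,"tz": 3.3,"wz": -49.4},
    {"tx": 42.4,"ty": -47.5,"tz": 3.3,"wz": -49.4},
    {"tx": 42.4,"ty": -47.5,"tz": 3.3,"wz": -49.4},
    {"tx": 42.4,"ty": -47.5,"tz": 3.3,"wz": -49.4},
    {"tx": 42.4,"ty": -47.5,"tz": 3.3,"wz": -49.4},
    {"tx": 42.4,"ty": -47.5,"tz": 3.3,"wz": -49.4},
    {"tx": 42.4,"ty": -47.5,"tz": 3.3,"wz": -49.4},
    {"tx": 42.4,"ty": -47.5,"tz": 3.3,"wz": -49.4},
    {"tx": 42.4,"ty": -47.5,"tz": 3.3,"wz": -49.4},
    {"tx": 42.4,"ty": -47.5,"tz": 3.3,"wz": -49.4},
    {"tx": 42.4,"ty": -47.5,"tz": 3.3,"wz": -49.4},
    {"tx": 42.4,"ty": -47.5,"tz": 3.3,"wz": -49.4},
    {"tx": 42.4,"ty": -47.5,"tz": 3.3,"wz": -49.4},
    {"tx": 42.4,"ty": -47.5,"tz": 3.3,"wz": -49.4},
    {"tx": 42.4,"ty": -47.5,"tz": 3.3,"wz": -49.4},
    {"tx": 42.4,"ty": -47.5,"tz": 3.3,"wz": -49.4},
  ],
)

```text
schema error: expected keys tx, ty, tz, wx, wy, wz
```

```bash
python3 -c "
from h import *
go([.469,-.001,.14],-.27)"
```

```text
t 0.3 shift cm [ 42.43 -47.49  10.83] wz -49.4 pos [ 0.2861 -0.6111  0.2478] yang -1.133 tilt [-0.     0.001 -1.   ] F [ 0.6 -0.6  1. ] w 0.0853 j6 -0.15
```

Emit:
servo_tool(
  claw=0.4,
  rows=[
    {"tx": 42.4,"ty": -47.5,"tz": 3.3,"wx": 0,"wy": 0,"wz": -49.4},
    {"tx": 42.4,"ty": -47.5,"tz": 3.3,"wx": 0,"wy": 0,"wz": -49.4},
    {"tx": 42.4,"ty": -47.5,"tz": 3.3,"wx": 0,"wy": 0,"wz": -49.4},
    {"tx": 42.4,"ty": -47.5,"tz": 3.3,"wx": 0,"wy": 0,"wz": -49.4},
    {"tx": 42.4,"ty": -47.5,"tz": 3.3,"wx": 0,"wy": 0,"wz": -49.4},
    {"tx": 42.4,"ty": -47.5,"tz": 3.3,"wx": 0,"wy": 0,"wz": -49.4},
    {"tx": 42.4,"ty": -47.5,"tz": 3.3,"wx": 0,"wy": 0,"wz": -49.4},
    {"tx": 42.4,"ty": -47.5,"tz": 3.3,"wx": 0,"wy": 0,"wz": -49.4},
    {"tx": 42.4,"ty": -47.5,"tz": 3.3,"wx": 0,"wy": 0,"wz": -49.4},
    {"tx": 42.4,"ty": -47.5,"tz": 3.3,"wx": 0,"wy": 0,"wz": -49.4},
    {"tx": 42.4,"ty": -47.5,"tz": 3.3,"wx": 0,"wy": 0,"wz": -49.4},
    {"tx": 42.4,"ty": -47.5,"tz": 3.3,"wx": 0,"wy": 0,"wz": -49.4},
    {"tx": 42.4,"ty": -47.5,"tz": 3.3,"wx": 0,"wy": 0,"wz": -49.4},
    {"tx": 42.4,"ty": -47.5,"tz": 3.3,"wx": 0,"wy": 0,"wz": -49.4},
    {"tx": 42.4,"ty": -47.5,"tz": 3.3,"wx": 0,"wy": 0,"wz": -49.4},
    {"tx": 42.4,"ty": -47.5,"tz": 3.3,"wx": 0,"wy": 0,"wz": -49.4},
    {"tx": 42.4,"ty": -47.5,"tz": 3.3,"wx": 0,"wy": 0,"wz": -49.4},
  ],
)

```text
time_s: 2.0
ee_pos: [0.4687, -0.0025, 0.2154]
eef_rot: [0.797, 0.604, -0.0, 0.0]
ft_force: [0.2, -0.7, -0.7]
gripper_width: 0.0512
gripper_force: 0.0
```

```bash
python3 -c "
from h import *
go([.469,-.001,.145],-.27)"
```

```text
t 2.0 shift cm [ 0.16 -0.02  7.04] wz -0.2 pos [ 0.4687 -0.0025  0.2154] yang -0.273 tilt [ 0. -0. -1.] F [ 0.2 -0.7 -0.7] w 0.0512 j6 0.05
```

Emit:
servo_tool(
  rows=[
    {"tx": 0.1,"ty": 0,"tz": 3.5,"wx": 0,"wy": 0,"wz": 0},
    {"tx": 0.1,"ty": 0,"tz": 7.2,"wx": 0,"wy": 0,"wz": 0},
    {"tx": 0.1,"ty": 0,"tz": 7.2,"wx": 0,"wy": 0,"wz": 0},
    {"tx": 0.1,"ty": 1,"tz": 7.2,"wx": 0,"wy": 0,"wz": 0},
    {"tx": 0.1,"ty": 2,"tz": 7.2,"wx": 0,"wy": 0,"wz": 0},
    {"tx": 0.1,"ty": 3,"tz": 7.2,"wx": 0,"wy": 0,"wz": 0},
    {"tx": 0.1,"ty": 4,"tz": 7.2,"wx": 0,"wy": 0,"wz": 0},
    {"tx": 0.1,"ty": 4.6,"tz": 7.2,"wx": 0,"wy": 0,"wz": 0},
    {"tx": 0.1,"ty": 5,"tz": 7.2,"wx": 0,"wy": 0,"wz": 0},
    {"tx": 0.1,"ty": 5.2,"tz": 7.2,"wx": 0,"wy": 0,"wz": 0},
    {"tx": 0.1,"ty": 5.2,"tz": 7.2,"wx": 0,"wy": 0,"wz": 0},
  ],
)

```text
time_s: 3.1
ee_pos: [0.5193, -0.0143, 0.1432]
eef_rot: [0.796, 0.605, 0.0, 0.0]
ft_force: [0.5, 0.2, 1.1]
gripper_width: 0.0514
gripper_force: 0.4
```

```bash
python3 -c "
from h import *
go([.5203,.1187,.126],-1.56)"
```

```text
t 3.1 shift cm [12.84 -3.46  1.72] wz 73.9 pos [ 0.5193 -0.0143  0.1432] yang -0.271 tilt [ 0. -0. -1.] F [0.5 0.2 1.1] w 0.0514 j6 0.05
```

Emit:
servo_tool(
  rows=[
    {"tx": 0,"ty": 0.2,"tz": 0,"wx": 0,"wy": 0,"wz": 0},
    {"tx": 0,"ty": 0.4,"tz": 0,"wx": 0,"wy": 0,"wz": 0},
    {"tx": 0,"ty": 0.4,"tz": 0,"wx": 0,"wy": 0,"wz": 0},
  ],
)

```text
time_s: 3.4
ee_pos: [0.5219, -0.015, 0.1426]
eef_rot: [0.796, 0.605, -0.001, -0.001]
ft_force: [-3.3, 1.3, 1.8]
gripper_width: 0.0512
gripper_force: 2.2
```

```bash
python3 -c "
from h import *
go([.5203,.1187,.126],-1.56)"
```

```text
t 3.4 shift cm [12.84 -3.72  1.67] wz 73.9 pos [ 0.5219 -0.015   0.1426] yang -0.271 tilt [-0.004  0.001 -1.   ] F [-3.3  1.3  1.8] w 0.0512 j6 0.05
```

Emit:
servo_tool(
  rows=[
    {"tx": 0,"ty": 0.3,"tz": 0,"wx": 0,"wy": 0,"wz": 0},
    {"tx": 0,"ty": 0.5,"tz": 0,"wx": 0,"wy": 0,"wz": 0},
    {"tx": 0,"ty": 0.5,"tz": 0,"wx": 0,"wy": 0,"wz": 0},
  ],
)

```text
time_s: 3.7
ee_pos: [0.5229, -0.0152, 0.1418]
eef_rot: [0.796, 0.605, -0.005, -0.006]
ft_force: [-14.4, 4.1, 7.7]
gripper_width: 0.0514
gripper_force: 8.3
```

```bash
python3 -c "
from h import *
go([.5203,.1187,.126],-1.56)"
```

```text
t 3.7 shift cm [12.84 -3.79  1.63] wz 73.9 pos [ 0.5229 -0.0152  0.1418] yang -0.27 tilt [-0.016  0.004 -1.   ] F [-14.4   4.1   7.7] w 0.0514 j6 0.05
```

Emit:
servo_tool(
  rows=[
    {"tx": 0,"ty": -1,"tz": 0,"wx": 0,"wy": 0,"wz": 0},
    {"tx": 0,"ty": -1.8,"tz": 0,"wx": 0,"wy": 0,"wz": 0},
    {"tx": 0,"ty": -1.8,"tz": -4,"wx": 0,"wy": 0,"wz": 0},
    {"tx": 0,"ty": -1.8,"tz": -8,"wx": 0,"wy": 0,"wz": 0},
    {"tx": 0,"ty": -1.8,"tz": -8,"wx": 0,"wy": 0,"wz": 0},
  ],
)

```text
time_s: 4.2
ee_pos: [0.5146, -0.0128, 0.2308]
eef_rot: [0.796, 0.605, 0.005, 0.006]
ft_force: [-0.2, 0.2, 0.4]
gripper_width: 0.0514
gripper_force: 0.0
```

```bash
python3 -c "
from h import *
go([.5203,.1187,.200],-1.56)"
```

```text
t 4.2 shift cm [12.82 -3.02  3.05] wz 73.9 pos [ 0.5146 -0.0128  0.2308] yang -0.271 tilt [ 0.016 -0.004 -1.   ] F [-0.2  0.2  0.4] w 0.0514 j6 0.05
```

Emit:
servo_tool(
  rows=[
    {"tx": 12.8,"ty": -3.0,"tz": 1.5,"wx": 0,"wy": 0,"wz": 73.9},
    {"tx": 12.8,"ty": -3.0,"tz": 1.5,"wx": 0,"wy": 0,"wz": 73.9},
    {"tx": 12.8,"ty": -3.0,"tz": 1.5,"wx": 0,"wy": 0,"wz": 73.9},
    {"tx": 12.8,"ty": -3.0,"tz": 1.5,"wx": 0,"wy": 0,"wz": 73.9},
    {"tx": 12.8,"ty": -3.0,"tz": 1.5,"wx": 0,"wy": 0,"wz": 73.9},
    {"tx": 12.8,"ty": -3.0,"tz": 1.5,"wx": 0,"wy": 0,"wz": 73.9},
    {"tx": 12.8,"ty": -3.0,"tz": 1.5,"wx": 0,"wy": 0,"wz": 73.9},
    {"tx": 12.8,"ty": -3.0,"tz": 1.5,"wx": 0,"wy": 0,"wz": 73.9},
    {"tx": 12.8,"ty": -3.0,"tz": 1.5,"wx": 0,"wy": 0,"wz": 73.9},
    {"tx": 12.8,"ty": -3.0,"tz": 1.5,"wx": 0,"wy": 0,"wz": 73.9},
    {"tx": 12.8,"ty": -3.0,"tz": 1.5,"wx": 0,"wy": 0,"wz": 73.9},
    {"tx": 12.8,"ty": -3.0,"tz": 1.5,"wx": 0,"wy": 0,"wz": 73.9},
  ],
)

```text
time_s: 5.4
ee_pos: [0.516, 0.1194, 0.2083]
eef_rot: [1.0, 0.006, 0.0, 0.0]
ft_force: [-0.4, -0.1, -0.8]
gripper_width: 0.0512
gripper_force: 0.0
```

```bash
python3 -c "
from h import *
go([.5200,.1187,.127],-1.56)
d=grab('scene');f=d['frame'][110:310,170:420]
cv2.imwrite('pics/c3.png',cv2.cvtColor(cv2.resize(f,None,fx=3,fy=3),cv2.COLOR_RGB2BGR))"
```

```text
t 5.4 shift cm [0.4  0.08 8.13] wz 0.1 pos [0.516  0.1194 0.2083] yang -1.559 tilt [ 0.001 -0.    -1.   ] F [-0.4 -0.1 -0.8] w 0.0512 j6 1.59
```

View pics/c3.png

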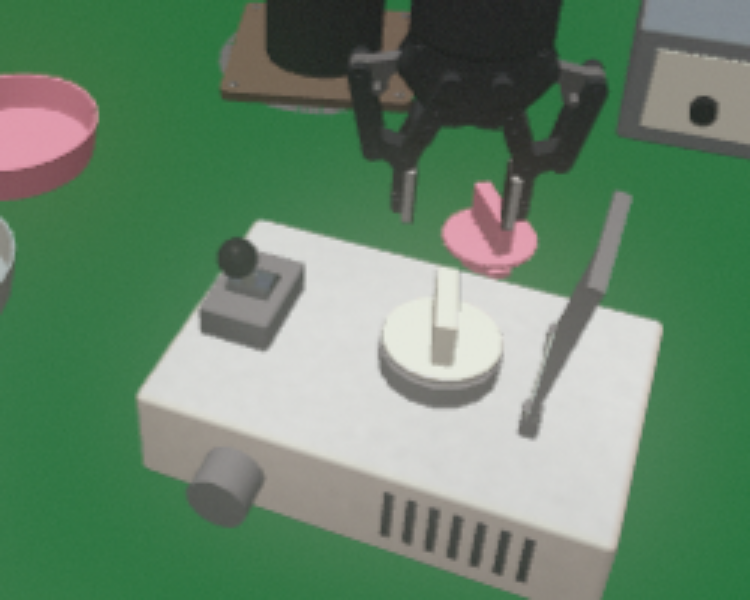

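The toggle leans fully towards +x (ball at crop (238,257)). The open jaws straddle the bar, clear of the cover. I'll descend and grip.

Emit:
servo_tool(
  rows=[
    {"tx": 0.4,"ty": 0.1,"tz": 3,"wx": 0,"wy": 0,"wz": 0},
    {"tx": 0.4,"ty": 0.1,"tz": 6,"wx": 0,"wy": 0,"wz": 0},
    {"tx": 0.4,"ty": 0.1,"tz": 8.1,"wx": 0,"wy": 0,"wz": 0},
    {"tx": 0.4,"ty": 0.1,"tz": 8.1,"wx": 0,"wy": 0,"wz": 0},
    {"tx": 0.4,"ty": 0.1,"tz": 8.1,"wx": 0,"wy": 0,"wz": 0},
  ],
)

```text
time_s: 5.95
ee_pos: [0.52, 0.1185, 0.1276]
eef_rot: [1.0, 0.005, -0.0, -0.0]
ft_force: [0.3, -0.2, 0.6]
gripper_width: 0.051
gripper_force: 0.0
```

Emit:
servo_tool(
  claw=1,
  rows=[
    {"tx": 0,"ty": 0,"tz": 0,"wx": 0,"wy": 0,"wz": 0},
    {"tx": 0,"ty": 0,"tz": 0,"wx": 0,"wy": 0,"wz": 0},
    {"tx": 0,"ty": 0,"tz": 0,"wx": 0,"wy": 0,"wz": 0},
    {"tx": 0,"ty": 0,"tz": 0,"wx": 0,"wy": 0,"wz": 0},
    {"tx": 0,"ty": 0,"tz": 0,"wx": 0,"wy": 0,"wz": 0},
    {"tx": 0,"ty": 0,"tz": 0,"wx": 0,"wy": 0,"wz": 0},
  ],
)

```text
time_s: 6.55
ee_pos: [0.5208, 0.1187, 0.1288]
eef_rot: [1.0, 0.005, 0.001, -0.0]
ft_force: [-0.6, 0.9, 6.2]
gripper_width: 0.0131
gripper_force: 63.2
```

```bash
python3 -c "
from h import *
go([.5200,.1187,.127],-.27)"
```

```text
t 6.55 shift cm [-0.08 -0.01  0.18] wz -73.9 pos [0.5208 0.1187 0.1288] yang -1.561 tilt [ 0.002  0.    -1.   ] F [-0.6  0.9  6.2] w 0.0131 j6 1.59
```

Emit:
servo_tool(
  rows=[
    {"tx": 0,"ty": 0,"tz": -0.1,"wx": 0,"wy": 0,"wz": -6},
    {"tx": 0,"ty": 0,"tz": -0.1,"wx": 0,"wy": 0,"wz": -12},
    {"tx": 0,"ty": 0,"tz": -0.1,"wx": 0,"wy": 0,"wz": -18},
    {"tx": 0,"ty": 0,"tz": -0.1,"wx": 0,"wy": 0,"wz": -24},
    {"tx": 0,"ty": 0,"tz": -0.1,"wx": 0,"wy": 0,"wz": -30},
    {"tx": 0,"ty": 0,"tz": -0.1,"wx": 0,"wy": 0,"wz": -36},
    {"tx": 0,"ty": 0,"tz": -0.1,"wx": 0,"wy": 0,"wz": -42},
    {"tx": 0,"ty": 0,"tz": -0.1,"wx": 0,"wy": 0,"wz": -48},
    {"tx": 0,"ty": 0,"tz": -0.1,"wx": 0,"wy": 0,"wz": -54},
    {"tx": 0,"ty": 0,"tz": -0.1,"wx": 0,"wy": 0,"wz": -60},
    {"tx": 0,"ty": 0,"tz": -0.1,"wx": 0,"wy": 0,"wz": -66},
    {"tx": 0,"ty": 0,"tz": -0.1,"wx": 0,"wy": 0,"wz": -72},
    {"tx": 0,"ty": 0,"tz": -0.1,"wx": 0,"wy": 0,"wz": -75},
    {"tx": 0,"ty": 0,"tz": -0.1,"wx": 0,"wy": 0,"wz": -75},
    {"tx": 0,"ty": 0,"tz": -0.1,"wx": 0,"wy": 0,"wz": -75},
  ],
)

```text
time_s: 8.05
ee_pos: [0.5205, 0.1184, 0.1288]
eef_rot: [0.791, 0.612, 0.001, 0.001]
ft_force: [0.9, 0.1, 1.9]
gripper_width: 0.0129
gripper_force: 62.6
```

```bash
python3 -c "
from h import *
print(state()['moment'])
go([.5200,.1187,.127],-.27)"
```

```text
[ 0.02148597 -0.26512236 -0.05161022]
t 8.05 shift cm [ 0.02 -0.06  0.18] wz 1.0 pos [0.5205 0.1184 0.1288] yang -0.253 tilt [ 0.002 -0.    -1.   ] F [0.9 0.1 1.9] w 0.0129 j6 0.29
```

Now lift, checking the force.

Emit:
servo_tool(
  rows=[
    {"tx": 0,"ty": 0,"tz": -0.6,"wx": 0,"wy": 0,"wz": 0},
    {"tx": 0,"ty": 0,"tz": -1.2,"wx": 0,"wy": 0,"wz": 0},
    {"tx": 0,"ty": 0,"tz": -1.8,"wx": 0,"wy": 0,"wz": 0},
    {"tx": 0,"ty": 0,"tz": -2.4,"wx": 0,"wy": 0,"wz": 0},
    {"tx": 0,"ty": 0,"tz": -3,"wx": 0,"wy": 0,"wz": 0},
    {"tx": 0,"ty": 0,"tz": -3,"wx": 0,"wy": 0,"wz": 0},
  ],
)

```text
time_s: 8.65
ee_pos: [0.5204, 0.1186, 0.1596]
eef_rot: [0.79, 0.613, 0.001, 0.001]
ft_force: [0.2, 0.3, -1.4]
gripper_width: 0.0128
gripper_force: 62.2
```

```bash
python3 -c "
from h import *
go([.5200,.1187,.25],-.27)"
```

```text
t 8.65 shift cm [ 0.01 -0.03 -9.04] wz 1.1 pos [0.5204 0.1186 0.1596] yang -0.252 tilt [ 0.002  0.    -1.   ] F [ 0.2  0.3 -1.4] w 0.0128 j6 0.29
```

Emit:
servo_tool(
  rows=[
    {"tx": 0,"ty": 0,"tz": -4,"wx": 0,"wy": 0,"wz": 0},
    {"tx": 0,"ty": 0,"tz": -8,"wx": 0,"wy": 0,"wz": 0},
    {"tx": 0,"ty": 0,"tz": -9,"wx": 0,"wy": 0,"wz": 0},
    {"tx": 0,"ty": 0,"tz": -9,"wx": 0,"wy": 0,"wz": 0},
  ],
)

```text
time_s: 9.05
ee_pos: [0.521, 0.1185, 0.2506]
eef_rot: [0.79, 0.613, 0.002, 0.001]
ft_force: [0.5, -0.8, -2.1]
gripper_width: 0.0133
gripper_force: 62.2
```

```bash
python3 -c "
from h import *
go([.4154,-.2865,.15])"
```

```text
t 9.05 shift cm [-41.87  -0.18  10.01] wz 0 pos [0.521  0.1185 0.2506] yang -0.252 tilt [ 0.005  0.    -1.   ] F [ 0.5 -0.8 -2.1] w 0.0133 j6 0.29
```

Emit:
servo_tool(
  rows=[
    {"tx": -2,"ty": 0,"tz": 0,"wx": 0,"wy": 0,"wz": 0},
    {"tx": -5,"ty": 0,"tz": 0,"wx": 0,"wy": 0,"wz": 0},
    {"tx": -8.5,"ty": 0,"tz": 0,"wx": 0,"wy": 0,"wz": 0},
    {"tx": -12,"ty": 0,"tz": 0,"wx": 0,"wy": 0,"wz": 0},
    {"tx": -15.5,"ty": 0,"tz": 0,"wx": 0,"wy": 0,"wz": 0},
    {"tx": -19,"ty": 0,"tz": 0,"wx": 0,"wy": 0,"wz": 0},
    {"tx": -22.5,"ty": 0,"tz": 1,"wx": 0,"wy": 0,"wz": 0},
    {"tx": -26,"ty": -0.1,"tz": 2.5,"wx": 0,"wy": 0,"wz": 0},
    {"tx": -29.5,"ty": -0.1,"tz": 4,"wx": 0,"wy": 0,"wz": 0},
    {"tx": -33,"ty": -0.1,"tz": 5.5,"wx": 0,"wy": 0,"wz": 0},
    {"tx": -36,"ty": -0.2,"tz": 7,"wx": 0,"wy": 0,"wz": 0},
    {"tx": -39,"ty": -0.2,"tz": 8.5,"wx": 0,"wy": 0,"wz": 0},
    {"tx": -41,"ty": -0.2,"tz": 9.5,"wx": 0,"wy": 0,"wz": 0},
    {"tx": -41.9,"ty": -0.2,"tz": 10,"wx": 0,"wy": 0,"wz": 0},
    {"tx": -41.9,"ty": -0.2,"tz": 10,"wx": 0,"wy": 0,"wz": 0},
    {"tx": -41.9,"ty": -0.2,"tz": 10,"wx": 0,"wy": 0,"wz": 0},
  ],
)

```text
time_s: 10.65
ee_pos: [0.4134, -0.2859, 0.1476]
eef_rot: [0.79, 0.613, 0.0, -0.001]
ft_force: [0.3, -0.1, -1.0]
gripper_width: 0.013
gripper_force: 62.2
```

```bash
python3 -c "
from h import *
go([.4154,-.2865,.054])
d=grab('scene');f=d['frame'][100:300,20:270]
cv2.imwrite('pics/c4.png',cv2.cvtColor(cv2.resize(f,None,fx=3,fy=3),cv2.COLOR_RGB2BGR))"
```

```text
t 10.65 shift cm [-0.02  0.22  9.36] wz 0 pos [ 0.4134 -0.2859  0.1476] yang -0.251 tilt [-0.001  0.002 -1.   ] F [ 0.3 -0.1 -1. ] w 0.013 j6 -0.56
```

View pics/c4.png

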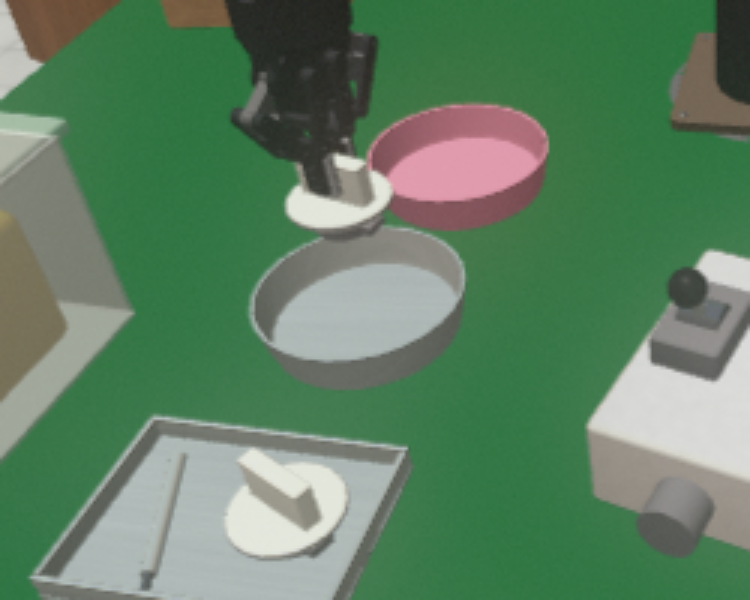

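The filter is held upright above the steel basin (crop centre (360,305)). Lowering.

Emit:
servo_tool(
  rows=[
    {"tx": 0,"ty": 0.1,"tz": 2,"wx": 0,"wy": 0,"wz": 0},
    {"tx": 0,"ty": 0.2,"tz": 4,"wx": 0,"wy": 0,"wz": 0},
    {"tx": 0,"ty": 0.2,"tz": 6,"wx": 0,"wy": 0,"wz": 0},
    {"tx": 0,"ty": 0.2,"tz": 7.5,"wx": 0,"wy": 0,"wz": 0},
    {"tx": 0,"ty": 0.2,"tz": 8.5,"wx": 0,"wy": 0,"wz": 0},
    {"tx": 0,"ty": 0.2,"tz": 9,"wx": 0,"wy": 0,"wz": 0},
    {"tx": 0,"ty": 0.2,"tz": 9,"wx": 0,"wy": 0,"wz": 0},
    {"tx": 0,"ty": 0.2,"tz": 9,"wx": 0,"wy": 0,"wz": 0},
  ],
)

```text
time_s: 11.5
ee_pos: [0.4161, -0.2876, 0.0592]
eef_rot: [0.79, 0.613, 0.0, 0.001]
ft_force: [0.1, -0.0, -0.6]
gripper_width: 0.0131
gripper_force: 62.2
```

```bash
python3 -c "
from h import *
go([.4154,-.2865,.054])"
```

```text
t 11.5 shift cm [ 0.09 -0.1   0.52] wz 0 pos [ 0.4161 -0.2876  0.0592] yang -0.251 tilt [ 0.001 -0.001 -1.   ] F [ 0.1 -0.  -0.6] w 0.0131 j6 -0.55
```

Emit:
servo_tool(
  rows=[
    {"tx": 0,"ty": 0,"tz": 0.2,"wx": 0,"wy": 0,"wz": 0},
    {"tx": 0,"ty": 0,"tz": 0.4,"wx": 0,"wy": 0,"wz": 0},
    {"tx": 0,"ty": 0,"tz": 0.55,"wx": 0,"wy": 0,"wz": 0},
    {"tx": 0,"ty": 0,"tz": 0.55,"wx": 0,"wy": 0,"wz": 0},
    {"tx": 0,"ty": 0,"tz": 0.55,"wx": 0,"wy": 0,"wz": 0},
  ],
)

```text
time_s: 12.0
ee_pos: [0.4158, -0.2877, 0.0538]
eef_rot: [0.79, 0.613, -0.0, 0.0]
ft_force: [-0.5, 2.4, 5.4]
gripper_width: 0.0135
gripper_force: 62.9
```

Emit:
servo_tool(
  claw=0.6,
  rows=[
    {"tx": 0,"ty": 0,"tz": 0,"wx": 0,"wy": 0,"wz": 0},
    {"tx": 0,"ty": 0,"tz": 0,"wx": 0,"wy": 0,"wz": 0},
    {"tx": 0,"ty": 0,"tz": 0,"wx": 0,"wy": 0,"wz": 0},
    {"tx": 0,"ty": 0,"tz": 0,"wx": 0,"wy": 0,"wz": 0},
    {"tx": 0,"ty": 0,"tz": -2,"wx": 0,"wy": 0,"wz": 0},
    {"tx": 0,"ty": 0,"tz": -5,"wx": 0,"wy": 0,"wz": 0},
    {"tx": 0,"ty": 0,"tz": -9,"wx": 0,"wy": 0,"wz": 0},
    {"tx": 0,"ty": 0,"tz": -13,"wx": 0,"wy": 0,"wz": 0},
    {"tx": 0,"ty": 0,"tz": -17,"wx": 0,"wy": 0,"wz": 0},
    {"tx": 0,"ty": 0,"tz": -19.5,"wx": 0,"wy": 0,"wz": 0},
    {"tx": 0,"ty": 0,"tz": -19.5,"wx": 0,"wy": 0,"wz": 0},
  ],
)

```text
time_s: 13.1
ee_pos: [0.4172, -0.289, 0.2529]
eef_rot: [0.79, 0.613, 0.001, 0.005]
ft_force: [0.8, -0.0, 0.5]
gripper_width: 0.0346
gripper_force: 0.0
```

```bash
python3 -c "
from h import *
go([.4154,-.2865,.054])
d=grab('scene');f=d['frame'][100:300,20:395]
cv2.imwrite('pics/c5.png',cv2.cvtColor(cv2.resize(f,None,fx=2.1,fy=2.1),cv2.COLOR_RGB2BGR))"
```

```text
t 13.1 shift cm [ 0.29 -0.41 19.89] wz 0 pos [ 0.4172 -0.289   0.2529] yang -0.252 tilt [ 0.007 -0.007 -1.   ] F [ 0.8 -0.   0.5] w 0.0346 j6 -0.55
```

View pics/c5.png

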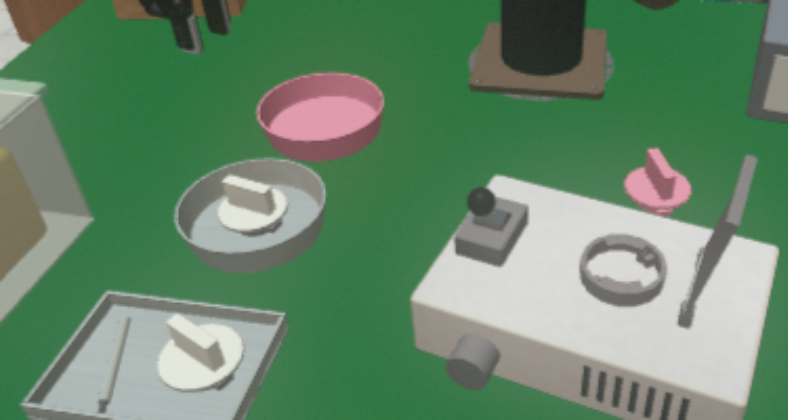

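The spent filter stands upright in the steel basin at crop (250,205). The toggle is off, the socket is empty, and the spare and decoys are untouched. Next is the cover, pushed from behind.

```bash
python3 -c "
from h import *
y=-.27;R=np.array([[np.cos(y),-np.sin(y)],[np.sin(y),np.cos(y)]])
for uy,z in((.17,.3),(.17,.192),(.035,.192)):
  go(np.r_[np.array([.515,.0993])+R@[0,uy],z],-.27)"
```

```text
t 13.15 shift cm [56.96  0.25 -5.15] wz 1.1 pos [ 0.4163 -0.288   0.2499] yang -0.252 tilt [ 0.003 -0.003 -1.   ] F [ 0.6  0.5 -0.1] w 0.0342 j6 -0.55
t 13.15 shift cm [56.98  0.21  5.65] wz 1.1 pos [ 0.4163 -0.288   0.2499] yang -0.252 tilt [ 0.003 -0.003 -1.   ] F [ 0.6  0.5 -0.1] w 0.0342 j6 -0.55
t 13.15 shift cm [ 4.348e+01 -4.000e-02  5.680e+00] wz 1.1 pos [ 0.4163 -0.288   0.2499] yang -0.252 tilt [ 0.003 -0.003 -1.   ] F [ 0.6  0.5 -0.1] w 0.0342 j6 -0.55
```

Emit:
servo_tool(
  claw=1,
  rows=[
    {"tx": 0,"ty": 0,"tz": -4,"wx": 0,"wy": 0,"wz": 0},
    {"tx": 3,"ty": 0,"tz": -5.2,"wx": 0,"wy": 0,"wz": 0},
    {"tx": 7,"ty": 0,"tz": -5.2,"wx": 0,"wy": 0,"wz": 1},
    {"tx": 11,"ty": 0,"tz": -5.2,"wx": 0,"wy": 0,"wz": 1},
    {"tx": 15,"ty": 0,"tz": -5.2,"wx": 0,"wy": 0,"wz": 1},
    {"tx": 19,"ty": 0.1,"tz": -5.2,"wx": 0,"wy": 0,"wz": 1},
    {"tx": 23,"ty": 0.1,"tz": -5.2,"wx": 0,"wy": 0,"wz": 1},
    {"tx": 27,"ty": 0.1,"tz": -5.2,"wx": 0,"wy": 0,"wz": 1},
    {"tx": 31,"ty": 0.1,"tz": -5.2,"wx": 0,"wy": 0,"wz": 1},
    {"tx": 35,"ty": 0.1,"tz": -5.2,"wx": 0,"wy": 0,"wz": 1},
    {"tx": 39,"ty": 0.2,"tz": -5.2,"wx": 0,"wy": 0,"wz": 1},
    {"tx": 43,"ty": 0.2,"tz": -5.2,"wx": 0,"wy": 0,"wz": 1},
    {"tx": 47,"ty": 0.2,"tz": -5.2,"wx": 0,"wy": 0,"wz": 1},
    {"tx": 51,"ty": 0.2,"tz": -5.2,"wx": 0,"wy": 0,"wz": 1},
    {"tx": 54.5,"ty": 0.2,"tz": -5.2,"wx": 0,"wy": 0,"wz": 1},
    {"tx": 57,"ty": 0.2,"tz": -5.2,"wx": 0,"wy": 0,"wz": 1},
    {"tx": 57,"ty": 0.2,"tz": -5.2,"wx": 0,"wy": 0,"wz": 1},
    {"tx": 57,"ty": 0.2,"tz": -5.2,"wx": 0,"wy": 0,"wz": 1},
  ],
)

```text
time_s: 14.95
ee_pos: [0.5586, 0.2642, 0.2971]
eef_rot: [0.795, 0.606, -0.002, -0.001]
ft_force: [0.4, -0.5, 0.2]
gripper_width: -0.0002
gripper_force: 0.0
```

Emit:
servo_tool(
  rows=[
    {"tx": 0,"ty": 0,"tz": 3,"wx": 0,"wy": 0,"wz": 0},
    {"tx": 0,"ty": 0,"tz": 7,"wx": 0,"wy": 0,"wz": 0},
    {"tx": 0,"ty": 0,"tz": 10,"wx": 0,"wy": 0,"wz": 0},
    {"tx": 0,"ty": 0,"tz": 10.8,"wx": 0,"wy": 0,"wz": 0},
    {"tx": 0,"ty": 0,"tz": 10.8,"wx": 0,"wy": 0,"wz": 0},
  ],
)

```text
time_s: 15.45
ee_pos: [0.5584, 0.263, 0.1898]
eef_rot: [0.796, 0.605, -0.002, -0.001]
ft_force: [-0.4, -0.2, 0.9]
gripper_width: -0.0001
gripper_force: 0.0
```

```bash
python3 -c "
from h import *
go([.515+.035*.267,.0993+.035*.964,.192],-.27)
d=grab('scene');f=d['frame'][80:310,170:470]
cv2.imwrite('pics/c6.png',cv2.cvtColor(cv2.resize(f,None,fx=2.5,fy=2.5),cv2.COLOR_RGB2BGR))"
```

```text
t 15.45 shift cm [-13.43   0.19  -0.19] wz -0.0 pos [0.5584 0.263  0.1898] yang -0.27 tilt [-0.004 -0.001 -1.   ] F [-0.4 -0.2  0.9] w -0.0001 j6 0.55
```

View pics/c6.png

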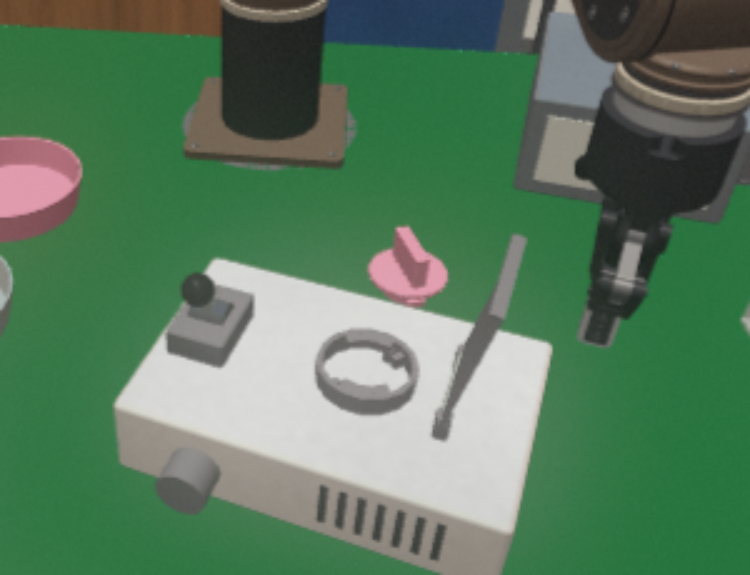

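The closed gripper is behind the cover (tips at crop (600,335)), clear of it. Push toward the socket.

Emit:
servo_tool(
  rows=[
    {"tx": -1.5,"ty": 0.1,"tz": 0,"wx": 0,"wy": 0,"wz": 0},
    {"tx": -3,"ty": 0.1,"tz": 0,"wx": 0,"wy": 0,"wz": 0},
    {"tx": -4.2,"ty": 0.1,"tz": 0,"wx": 0,"wy": 0,"wz": 0},
    {"tx": -5.2,"ty": 0.1,"tz": 0,"wx": 0,"wy": 0,"wz": 0},
    {"tx": -6.2,"ty": 0.1,"tz": 0,"wx": 0,"wy": 0,"wz": 0},
    {"tx": -7.2,"ty": 0.1,"tz": 0,"wx": 0,"wy": 0,"wz": 0},
    {"tx": -8.2,"ty": 0.1,"tz": 0,"wx": 0,"wy": 0,"wz": 0},
    {"tx": -9.2,"ty": 0.1,"tz": 0,"wx": 0,"wy": 0,"wz": 0},
    {"tx": -10.2,"ty": 0.2,"tz": 0,"wx": 0,"wy": 0,"wz": 0},
    {"tx": -11.2,"ty": 0.2,"tz": 0,"wx": 0,"wy": 0,"wz": 0},
    {"tx": -12.2,"ty": 0.2,"tz": 0,"wx": 0,"wy": 0,"wz": 0},
    {"tx": -13,"ty": 0.2,"tz": 0,"wx": 0,"wy": 0,"wz": 0},
    {"tx": -13.4,"ty": 0.2,"tz": 0,"wx": 0,"wy": 0,"wz": 0},
    {"tx": -13.4,"ty": 0.2,"tz": 0,"wx": 0,"wy": 0,"wz": 0},
  ],
)

```text
time_s: 16.9
ee_pos: [0.5256, 0.134, 0.1919]
eef_rot: [0.796, 0.606, 0.0, 0.0]
ft_force: [0.2, 0.4, 0.3]
gripper_width: -0.0002
gripper_force: 0.0
```

Emit:
servo_tool(
  rows=[
    {"tx": 0,"ty": 0,"tz": 0,"wx": 0,"wy": 0,"wz": 0},
    {"tx": 0,"ty": 0,"tz": -2,"wx": 0,"wy": 0,"wz": 0},
    {"tx": 0,"ty": 0,"tz": -5,"wx": 0,"wy": 0,"wz": 0},
    {"tx": 0,"ty": 0,"tz": -9,"wx": 0,"wy": 0,"wz": 0},
    {"tx": -4,"ty": 0,"tz": -11,"wx": 0,"wy": 0,"wz": 0},
    {"tx": -8,"ty": 0,"tz": -11,"wx": 0,"wy": 0,"wz": 0},
    {"tx": -12,"ty": 0,"tz": -11,"wx": 0,"wy": 0,"wz": 0},
    {"tx": -16,"ty": 0,"tz": -11,"wx": 0,"wy": 0,"wz": 0},
    {"tx": -20,"ty": 0,"tz": -11,"wx": 0,"wy": 0,"wz": 0},
    {"tx": -24,"ty": 0,"tz": -11,"wx": 0,"wy": 0,"wz": 0},
    {"tx": -24,"ty": 0,"tz": -11,"wx": 0,"wy": 0,"wz": 0},
    {"tx": -24,"ty": 0,"tz": -11,"wx": 0,"wy": 0,"wz": 0},
    {"tx": -24,"ty": 0,"tz": -11,"wx": 0,"wy": 0,"wz": 0},
    {"tx": -24,"ty": 0,"tz": -11,"wx": 0,"wy": 0,"wz": 0},
    {"tx": -24,"ty": 0,"tz": -11,"wx": 0,"wy": 0,"wz": 0},
    {"tx": -24,"ty": 0,"tz": -11,"wx": 0,"wy": 0,"wz": 0},
    {"tx": -24,"ty": 0,"tz": -11,"wx": 0,"wy": 0,"wz": 0},
    {"tx": -24,"ty": 0,"tz": -11,"wx": 0,"wy": 0,"wz": 0},
    {"tx": -24,"ty": 0,"tz": -11,"wx": 0,"wy": 0,"wz": 0},
    {"tx": -24,"ty": 0,"tz": -11,"wx": 0,"wy": 0,"wz": 0},
  ],
)

```text
time_s: 18.9
ee_pos: [0.4619, -0.0968, 0.3018]
eef_rot: [0.796, 0.606, 0.0, -0.0]
ft_force: [-0.7, 0.5, -0.0]
gripper_width: 0.0002
gripper_force: 0.0
```

```bash
python3 -c "
from h import *
go([0,0,0])
d=grab('scene');f=d['frame'][100:310,20:400]
cv2.imwrite('pics/c7.png',cv2.cvtColor(cv2.resize(f,None,fx=2.1,fy=2.1),cv2.COLOR_RGB2BGR))"
```

```text
t 18.9 shift cm [ -2.95 -47.1   30.18] wz 0 pos [ 0.4619 -0.0968  0.3018] yang -0.269 tilt [ 0.  0. -1.] F [-0.7  0.5 -0. ] w 0.0002 j6 -0.15
```

View pics/c7.png

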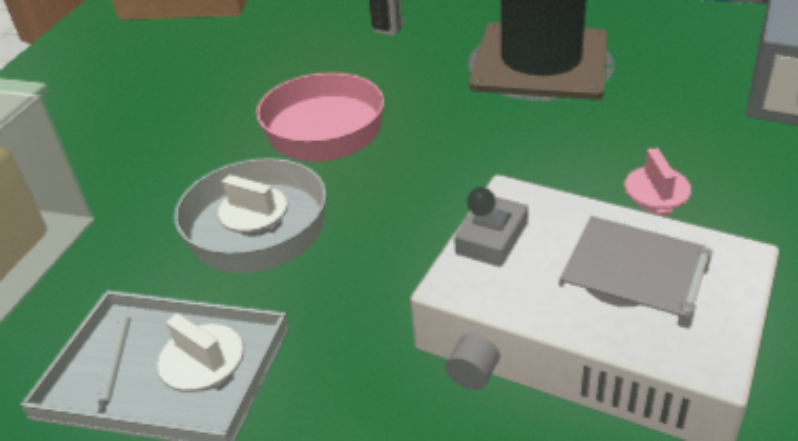

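The cover now lies over the socket (crop (635,262)), and everything else is in place. I'll wait a little, then check the cover edge and toggle numerically.

Emit:
servo_tool(
  rows=[
    {"tx": 0,"ty": 0,"tz": 0,"wx": 0,"wy": 0,"wz": 0},
    {"tx": 0,"ty": 0,"tz": 0,"wx": 0,"wy": 0,"wz": 0},
    {"tx": 0,"ty": 0,"tz": 0,"wx": 0,"wy": 0,"wz": 0},
    {"tx": 0,"ty": 0,"tz": 0,"wx": 0,"wy": 0,"wz": 0},
    {"tx": 0,"ty": 0,"tz": 0,"wx": 0,"wy": 0,"wz": 0},
    {"tx": 0,"ty": 0,"tz": 0,"wx": 0,"wy": 0,"wz": 0},
    {"tx": 0,"ty": 0,"tz": 0,"wx": 0,"wy": 0,"wz": 0},
    {"tx": 0,"ty": 0,"tz": 0,"wx": 0,"wy": 0,"wz": 0},
  ],
)

```text
time_s: 19.75
ee_pos: [0.4619, -0.0968, 0.3018]
eef_rot: [0.796, 0.606, 0.0, 0.0]
ft_force: [0.3, 0.5, 0.0]
gripper_width: 0.0001
gripper_force: 0.0
```

```bash
python3 -c "
from h import *
d=grab('scene')
o=cv2.imread('pics/c7.png'); n=cv2.cvtColor(cv2.resize(d['frame'][100:310,20:400],None,fx=2.1,fy=2.1),cv2.COLOR_RGB2BGR)
print('change',(cv2.absdiff(o,n)[200:,400:].max(axis=2)>40).sum())
y=-.27;R=np.array([[np.cos(y),-np.sin(y)],[np.sin(y),np.cos(y)]])
U=lambda x,yy,z:(proj(d,np.r_[np.array([.515,.0993])+R@[x,yy],z])-[20,100])*2.1
for th in(0,.1,.2): print(th,[U(s,.086-.11*np.cos(th),.1+.11*np.sin(th)).round(0) for s in(.046,-.046)])
for a in(.3,.4,.5,.6): print('ball',a,U(.05*np.sin(a),-.11,.102+.05*np.cos(a)).round(1))
f=n[180:225,455:510].max(axis=2)<55; v,u=np.nonzero(f);print('seen ball',u.mean()+455,v.mean()+180,f.sum())"
```

```text
change 0
0 [array([558., 279.]), array([590., 216.])]
0.1 [array([560., 270.]), array([592., 208.])]
0.2 [array([562., 262.]), array([594., 199.])]
ball 0.3 [482.8 190.9]
ball 0.4 [480.7 195.4]
ball 0.5 [478.7 200.2]
ball 0.6 [476.8 205.2]
seen ball nan nan 0<string>:10: RuntimeWarning: Mean of empty slice.
  ret = ret.dtype.type(ret / rcount)
```

```bash
python3 -c "
from workcell import close_job
print(close_job())"
```

```text
the job is handed in; nothing more can be done
None
```

The job is handed in at about 20 s of the 61 s allowed: the toggle was pushed against its off stop, the spent filter stands upright in the steel basin, and the cover is closed over the empty socket; the spare filter and pink decoys were not touched.

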